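# Take the depth of a blind bore with a rod depth gauge

## Robot

A 7-joint arm with a two-finger parallel gripper is mounted at the origin on the work surface. World frame = base frame: x ahead of the robot, y to its left, z up, the work surface at z = 0. Lengths are in m, angles in rad, forces in N, time in s.
With the tool pointing down it reaches from about 0.35 to 0.775 m from the base axis. Payload 3.1 kg.
Tool frame: the origin (TCP) lies at the very end of the fingers, on their centre line; the grasp point (between the pads) lies 19 mm behind it; y points along the fingers, x is the direction in which the jaws open and shut, and the axes are right-handed (so a half turn about y gives the same grasp; the last joint's range is limited). The gripper opens to 85 mm and grips with 20 to 120 N. Pads are 22 mm wide; open, the fingers measure 114 mm over their backs; the gripper's body (76 mm by 85 mm) begins 54 mm behind the grasp point. The pads swing forward as they close: fully open they stand 13 mm farther back than shut.
Start: joints at [-1.174, 0.311, 0.014, 1.512, -0.004, 1.319, -0.027], TCP at [0.234, 0.498, 0.231] pointing down, gripper open.
Joint ranges: [-2.7, 2.7], [-0.3, 1.91], [-1.27, 1.3], [0.12, 2.57], [-1.44, 4.58], [0.2, 2.03], [-3.05, 3.05]. Speed limits (rad/s): [2.79, 2.79, 3.14, 3.14, 3.14, 3.14, 3.14].

## Interface

Orientations are given as a unit quaternion [w, x, y, z].
In Python, from station import env, eyes, finish_job, models gives the robot as it stands.
- The arm moves only by the tool send_rows, never from a script. Its argument "series" is a list of rows, each an object with "travel": the shift along the tool's x, y, z in mm, a list of three; "twist": the turn about the tool's y in rad. A call has exactly 10 rows; each row shifts and turns the commanded pose from where the row before left it, along the tool's axes as they then stand; what a row does not reach is not made up. A row lasts 1/10 s, in which the tool goes at most 50 mm and 8.59 degrees, less where a joint would pass 70% of its speed; a pose out of reach is approached as far as the arm can. A call with a gripper value outside its range is refused whole. "gripper" is the closure, from 0 (fully open) to 1 (shut), set as the call begins (left out, the last holds). The fingers move at their own pace and stop on an object; "squeeze" is the grip in N (left out, the last holds). Time passes only in rows, so rows that do not move let the fingers close, or fill a call up. It gives the time, the measured TCP pose, the force and the opening at its end, in the units of the state.
- env.observe(): the state, without advancing time (a new reading comes with each control period).
- eyes.grab_frame(name): name is "scene" or "top"; returns a dict with "image" (400x640x3 uint8, red, green, blue), "fx", "fy", "cx", "cy" (pixels), "rvec" (rotation vector, rad) and "tvec" (3), from world to camera coordinates, as OpenCV has them. Camera axes: x right, y down, z forward; pixel columns grow to the right and rows downward; lengths in m; the calibration is good to about 2 mm. A picture is of the moment at which its call begins. There is no depth.
- finish_job(): hands the job in, once; it reports no verdict.
Trained networks look in a picture, given as the dict that the camera call returned (one of the last four; its "shot" number tells which), for a name from the list of things; names that differ only in an ending like _2 or _b are one class to them, and where a whole thing is asked for, a point or a joint stands for the part that bears it (a point fixed in the world has none). Each returns a list of dicts, best first, with "p" (0 to 1); they miss things now and then, are a little off and sometimes report something else, mostly with a low value. They report only what shows in the picture. A call takes as long as a camera call. They do not tell look-alikes from the thing itself.
- models.boxes_of(picture, thing): "location" ([x, y, z] in m, in the coordinates of the camera as it stood for that picture, good to about 4 mm: the middle of the surface that is visible of it).
The state is a dict: "time": time; "joints": joint angles; "qvel": joint speeds; "joint_torque": joint torques, N m; "tool_pos": TCP position; "tool_rot": TCP orientation; "force": force on the tool from outside, world axes, zero at the start; "ft_torque": the same for the moment, N m; "opening": opening from 0.0 (shut) to 1.0 (fully open).
Only numpy, scipy, OpenCV 4.12 (cv2) and the standard library are available. Lean on these libraries where they do the work, as an engineer would, in place of code of your own. Each camera call takes 0.05 s, during which the arm holds its last target. There are 200 camera calls.

## Task

Take the depth of the wider of the two bores in the steel mould half: carry the depth gauge over from the bench block and set its beam flush on the mould's face with the rod over that bore, then slide the rod down, gently, until it bottoms out, and keep it lightly pressed against the bottom for a good second. Leave the gauge standing there, beam flush and rod still on the bottom, so that the depth can be read, and leave the other things on the table where they are.

Things in the scene. Friction and masses are not known exactly. Their poses are not given: they have to be found in the camera images.
- gauge: rod depth gauge, loose, 0.2 kg, upright on the bench block at first. Steel beam 84 (its x) x 22 (y) x 10 mm high with flat underside; on it a round guide boss, 16 mm diameter, its top 26 mm above the underside; through both runs a rod with a knurled knob on top. Origin: centre of the beam's underside, on the rod's axis; z up. The rod starts drawn fully up, so lifting by the knob lifts all
- gauge_rod (a joint): how far the rod is slid down, m: 0 drawn fully up (tip 1 mm inside the beam) to 0.040; the tip stands out (value - 1 mm) below the beam's underside. Guide friction alone holds the rod: it takes about 3 N to slide it either way and it stays where it is left
- gauge_knob (a point): centre of the rod's aluminium knob, an upright disc 20 mm in diameter and 20 mm high (10 mm above and below this point); moves with the rod; 78 mm above the beam's underside when the rod is drawn up
- rod_tip (a point): lower end of the rod, centre of its flat end; the rod is 8 mm in diameter with a 1 mm chamfer
- mould: steel mould half, fixed on the mat: cavity plate 110 (its x) x 84 (y) mm on a base plate 114 x 88 mm, 60 mm high in all. Origin: centre of its underside; z up. Flat face with two bores: the wide one, 13 mm, at x = +22 mm, y = 0, a narrow one, 5.5 mm, at x = -22 mm. Four leader pins, 8 mm thick, stand 18 mm proud at (+-45, +-33) mm: the beam fits along the mould's x or y, not across a corner
- mould_base: dark lower plate of the mould, 20 mm high, with the insert on it that closes the wide bore and is its flat bottom. Origin and axes as the mould's. The bore's depth below the face differs from mould to mould, 16 to 30 mm, to be found by feel; some 3 to 10 N on the bottom, beyond the rod's friction, is right. The gauge pressed on any part of the mould with more than 25 N marks it
- bore (a point): centre of the wide bore's mouth, in the plane of the mould's upper face, 60 mm above its underside; axes as the mould's. 13 mm diameter with a 1 mm chamfer, so the rod has 2.5 mm all round
- bench_block: flat steel bench block 90 x 90 x 20 mm, fixed, on the mat; origin: centre of its underside. The gauge stands on it at the start
- jar: bystander: closed glass jar with a steel cap, 42 mm diameter, 50 mm high; origin: centre of its underside
- tweezers: bystander: flat steel tweezers, 125 mm long along x, 4 mm high, on the mat
- screwdriver: bystander: screwdriver with a blue handle, lying along its x on the table
- brush: bystander: small brush lying along its x on the table
- hammer: bystander: small hammer with a wooden handle, 200 mm long, lying along its x on the table
- spool: bystander: black spool ring 48 mm diameter, 22 mm high; origin: centre of its underside
Mind the look-alikes: they are no part of the job. Leave any red look-alike of the gauge alone. Of the things that look like the mould, the larger one is meant.

How it is judged:
By the outcome, as a careful person would: the job done as asked, in the order asked, and still so for the second after the job is handed in, with the robot touching nothing.
It also fails if it takes over 48 s, if anything falls off the work surface, if the arm or the gripper's body presses on something with over 40 N, if the wrist force passes 120 N, or if a joint passes its speed limit or range.

## Working session

There is one attempt and no reset: what is moved stays moved. The work goes in short steps, Python scripts to look and compute and a tool call to move; the robot and the scene stay as the last step left them, time stands still between calls to the robot, and variables do not carry over. Pictures are saved under pics/ and viewed, about 8 in all and at most 12, crops included, and the job is handed in when it is done.

Besides the shell and the picture viewer there is one more tool, called after ">>>" as a command line: name --argument value ..., lists and objects as JSON in quotes. send_rows: Moves the arm, as the interface text tells. Its arguments: {"type":"object","properties":{"series":{"type":"array"},"gripper":{"type":"number"},"squeeze":{"type":"number"}},"required":["series"]}

```bash
ls; mkdir -p pics; cat > h.py <<'E'
import numpy as np, cv2
from station import env, eyes, finish_job, models
def Rt(p):
    return cv2.Rodrigues(np.array(p["rvec"],float))[0], np.array(p["tvec"],float).ravel()
def c2w(p,X):
    R,t=Rt(p); return R.T@(np.array(X)-t)
def px(p,X):
    R,t=Rt(p); c=R@np.array(X,float)+t
    return np.array([p["fx"]*c[0]/c[2]+p["cx"],p["fy"]*c[1]/c[2]+p["cy"]])
def ray(p,uv,z):
    R,t=Rt(p); d=R.T@np.array([(uv[0]-p["cx"])/p["fx"],(uv[1]-p["cy"])/p["fy"],1.]); o=-R.T@t
    return o+d*(z-o[2])/d[2]
def save(p,name,box=None,s=1):
    im=p["image"][:,:,::-1]
    if box: im=im[box[1]:box[3],box[0]:box[2]]
    cv2.imwrite("pics/"+name,cv2.resize(im,None,fx=s,fy=s,interpolation=cv2.INTER_CUBIC))
E
python3 - <<'E'
from h import *
print(env.observe())
for c in ("scene","top"):
    p=eyes.grab_frame(c); save(p,c+"0.png",s=1.25)
    R,t=Rt(p);print(c,p["fx"],-R.T@t)
    for n in ("gauge","gauge_knob","mould","mould_base","bench_block","jar"):
        for d in models.boxes_of(p,n):
            w=c2w(p,d["location"]); print(c,n,round(d["p"],2),w.round(3),px(p,w).round())
E
```

```text
pics
{'time': 0.0, 'joints': array([-1.17374315,  0.31169099,  0.01398878,  1.51308732, -0.0043918 ,
        1.31916936, -0.02721302]), 'qvel': array([ 0.00155871,  0.00120655,  0.00022528, -0.00129317,  0.00091889,
        0.00107522, -0.00107347]), 'joint_torque': array([ 1.31845345e-04, -3.79914200e+01,  1.46178631e-01, -2.30595016e+01,
        1.22376860e-02,  1.36358556e-02, -1.01007168e-05]), 'tool_pos': array([0.23332549, 0.49724646, 0.23022786]), 'tool_rot': array([-0.59634304,  0.59728458,  0.37855272, -0.37989991]), 'force': array([0.24970881, 0.56768041, 0.14266666]), 'ft_torque': array([-0.04446719,  0.0469896 , -0.07177209]), 'opening': 0.9970955019893011}
scene 415.6253404872422 [ 0.98771644 -0.28987907  1.09108413]
scene gauge 0.63 [ 0.536 -0.194  0.029] [269. 273.]
scene gauge 0.6 [ 0.25  -0.251  0.008] [210. 209.]
scene gauge 0.57 [ 0.326 -0.377  0.005] [180. 248.]
scene gauge 0.36 [0.6   0.173 0.061] [394. 224.]
scene gauge_knob 0.62 [ 0.327 -0.376  0.083] [172. 235.]
scene gauge_knob 0.44 [ 0.533 -0.187  0.11 ] [267. 258.]
scene mould 0.75 [0.478 0.512 0.044] [456. 151.]
scene mould_base 0.76 [0.634 0.156 0.019] [394. 243.]
scene mould_base 0.54 [0.501 0.5   0.006] [455. 164.]
scene bench_block 0.69 [ 0.54  -0.213  0.021] [264. 278.]
scene jar 0.71 [ 0.657 -0.033  0.052] [343. 277.]
top 393.82192360387006 [0.19762442 0.03197925 1.4647255 ]
top gauge 0.7 [ 0.53  -0.191  0.036] [374. 187.]
top gauge 0.66 [ 0.243 -0.248  0.009] [389. 266.]
top gauge 0.57 [ 0.317 -0.372  0.011] [423. 246.]
top gauge 0.22 [ 0.655 -0.462  0.025] [445. 157.]
top gauge_knob 0.35 [ 0.444 -0.029  0.009] [330. 209.]
top mould 0.7 [0.47  0.51  0.042] [185. 197.]
top jar 0.41 [ 0.644 -0.031  0.052] [332. 155.]
```

View pics/scene0.png

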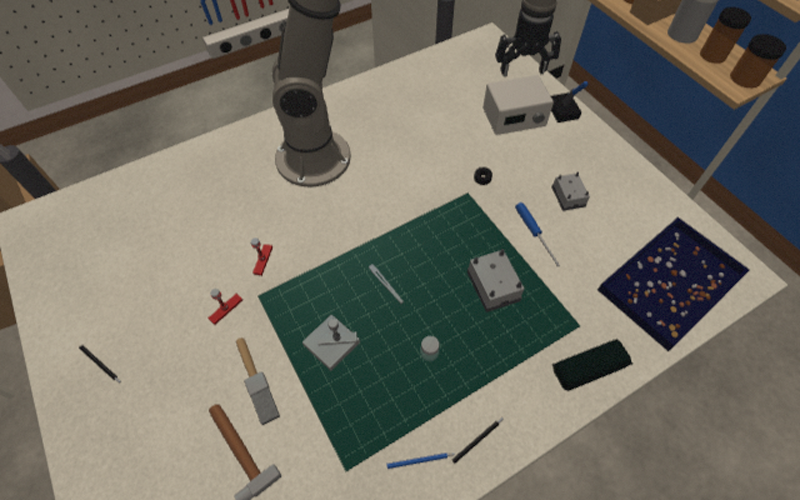

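View pics/top0.png

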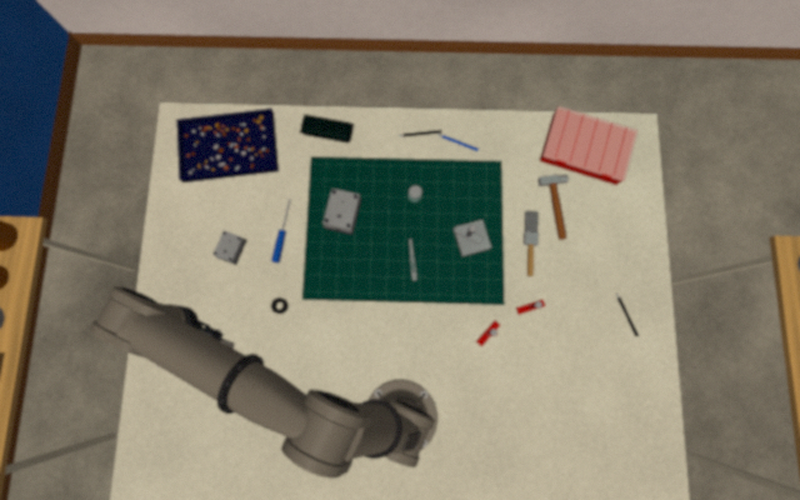

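Two pictures so far. There are three gauges: a grey one on the bench block on the mat at scene px (267,265), and two red ones at (210,205) and (180,245). The grey one is meant. There are two mould-like things: the one on the mat at (396,222) is larger, and the one at (456,152) is a smaller look-alike. I'll check both choices in one crop.

```bash
python3 - <<'E'
from h import *
b={"scene":[(240,245,290,295),(370,192,420,247)],"top":[(355,167,405,217),(248,143,298,193)]}
import pickle
rows=[];F={}
for c in ("scene","top"):
    ps=[eyes.grab_frame(c) for _ in range(5)]
    m=np.mean([p["image"].astype(float) for p in ps],0); print(c,np.std([p["image"][200,320,0] for p in ps]))
    p=ps[-1]; F[c]={k:np.array(p[k]) for k in("fx","fy","cx","cy","rvec","tvec")}; F[c]["image"]=m.astype(np.uint8)
    r=[]
    for x0,y0,x1,y1 in b[c]:
        im=F[c]["image"][y0:y0+50,x0:x0+66,::-1]
        im=cv2.resize(im,None,fx=6,fy=6,interpolation=cv2.INTER_CUBIC)
        im=cv2.convertScaleAbs(im,alpha=1.4)
        for k in range(0,66,10): cv2.putText(im,str(x0+k),(k*6,8),0,.3,(0,255,255)); cv2.line(im,(k*6+3,9),(k*6+3,14),(0,255,255))
        for k in range(0,50,10): cv2.putText(im,str(y0+k),(0,k*6+6),0,.3,(0,255,255)); cv2.line(im,(20,k*6+3),(25,k*6+3),(0,255,255))
        r.append(im)
    rows.append(np.hstack(r))
cv2.imwrite("pics/crop1.png",np.vstack(rows))
pickle.dump(F,open("F.pkl","wb"))
E
```

```text
scene 1.5999999999999999
top 3.54400902933387
```

View pics/crop1.png

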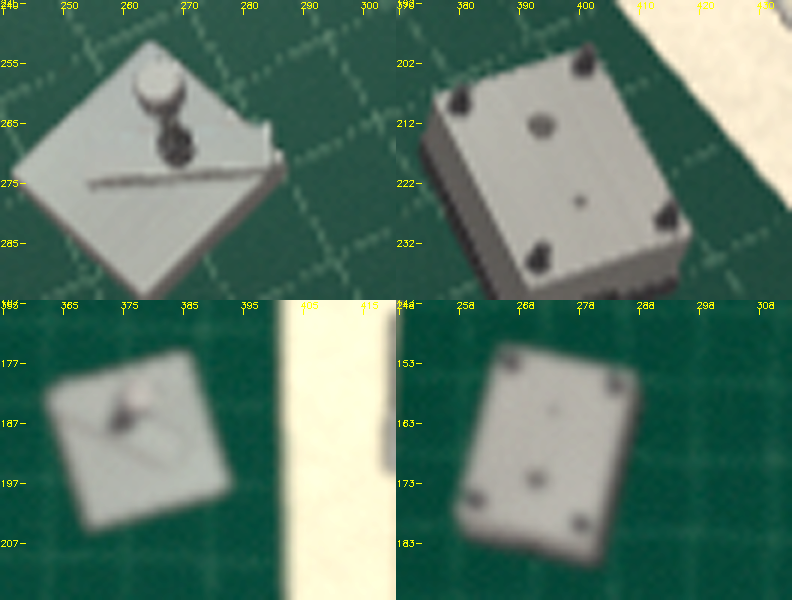

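```bash
cat > m.py <<'E'
from h import *
import pickle
from scipy.optimize import least_squares
F=pickle.load(open("F.pkl","rb"))
S,T=F["scene"],F["top"]
o={"sg":(240,245,0,0),"sm":(370,192,396,0),"tg":(355,167,0,300),"tm":(248,143,396,300)}
def P(k,u,v): a=o[k]; return np.array([(u-a[2]-2.5)/6+a[0],(v-a[3]-2.5)/6+a[1]])
E
python3 - <<'E'
from m import *
obs=[(S,P("sm",541,126),(22,0)),(S,P("sm",580,202),(-22,0)),(T,P("tm",536,480),(22,0)),(T,P("tm",554,411),(-22,0))]
for c,uv,xy in obs: print(ray(c,uv,.06).round(4))
sc=[P("sm",435,95),P("sm",592,44),P("sm",690,233),P("sm",527,291)]
tc=[P("tm",500,345),P("tm",638,373)]
cs=[ray(S,u,.06) for u in sc]; ct=[ray(T,u,.06) for u in tc]
print(np.round(cs,4),np.round(ct,4)); print([np.linalg.norm(cs[i]-cs[i-1]).round(4) for i in range(4)], np.mean(cs,0))
tri=lambda us,ut: least_squares(lambda X:np.r_[px(S,X)-us,px(T,X)-ut],[.53,-.19,.1])
# knob top centre
r=tri(P("sg",160,74),P("tg",140,396));print("knobtop",r.x.round(4),r.fun.round(2))
r=tri(P("sg",175,143),P("tg",122,418));print("boss",r.x.round(4),r.fun.round(2))
for z in (.02,.03): print("line",z,ray(S,P("sg",90,184),z).round(4),ray(S,P("sg",265,172),z).round(4),ray(T,P("tg",75,413),z).round(4),ray(T,P("tg",168,467),z).round(4))
print("block S",[ray(S,P("sg",*q),.02).round(4) for q in((150,40),(12,170),(145,298),(285,170))])
print("block T",[ray(T,P("tg",*q),.02).round(4) for q in((45,390),(187,352),(232,485),(92,532))])
E
```

```text
[0.5698 0.1951 0.06  ]
[0.6129 0.1863 0.06  ]
[0.5671 0.1936 0.06  ]
[0.6114 0.1845 0.06  ]
[[0.5293 0.1614 0.06  ]
 [0.5448 0.2441 0.06  ]
 [0.6527 0.2205 0.06  ]
 [0.6381 0.1373 0.06  ]] [[0.6531 0.22   0.06  ]
 [0.6372 0.1336 0.06  ]]
[np.float64(0.1114), np.float64(0.0841), np.float64(0.1104), np.float64(0.0844)] [0.5912337  0.19082662 0.06      ]
knobtop [ 0.5284 -0.1889  0.1107] [-0.59  0.07 -0.77 -0.29]
boss [ 0.5304 -0.1905  0.042 ] [-0.27  0.03 -0.35 -0.14]
line 0.02 [ 0.519 -0.23   0.02 ] [ 0.5549 -0.1589  0.02  ] [ 0.5374 -0.1659  0.02  ] [ 0.5044 -0.2238  0.02  ]
line 0.03 [ 0.5234 -0.2306  0.03  ] [ 0.559  -0.1601  0.03  ] [ 0.5351 -0.1645  0.03  ] [ 0.5023 -0.222   0.03  ]
block S [array([ 0.4685, -0.1742,  0.02  ]), array([ 0.4945, -0.2576,  0.02  ]), array([ 0.5801, -0.2326,  0.02  ]), array([ 0.5588, -0.1506,  0.02  ])]
block T [array([ 0.5518, -0.147 ,  0.02  ]), array([ 0.5787, -0.2363,  0.02  ]), array([ 0.494 , -0.2635,  0.02  ]), array([ 0.4619, -0.1764,  0.02  ])]
```

```bash
cat >> h.py <<'E'
from scipy.spatial.transform import Rotation as Ro
def go(target,jawyaw=None):
    s=env.observe(); q=s["tool_rot"]; R=Ro.from_quat([q[1],q[2],q[3],q[0]]).as_matrix(); d=np.array(target)-s["tool_pos"]
    print("t",round(s["time"],2),"pos",s["tool_pos"].round(4),"F",s["force"].round(2),"open",round(s["opening"],3),"j",s["joints"].round(2))
    print("axes x",R[:,0].round(3),"y",R[:,1].round(3),"z",R[:,2].round(3),"jaw yaw deg",np.degrees(np.arctan2(R[1,0],R[0,0])).round(2))
    print("shift in tool mm",(1000*R.T@d).round(1))
E
python3 - <<'E'
from h import *
go([.5292,-.190,.16])
E
```

```text
t 1.2 pos [0.2337 0.4979 0.2313] F [ 0.49 -0.83  0.33] open 1.002 j [-1.17  0.31  0.01  1.51 -0.    1.32 -0.03]
axes x [0.425 0.905 0.   ] y [ 0.  0. -1.] z [-0.905  0.425 -0.   ] jaw yaw deg 64.87
shift in tool mm [-497.3   71.3 -559.7]
```

>>> send_rows --series '[{"travel": [-12,0,-14],"twist": 0},{"travel": [-25,0,-28],"twist": 0},{"travel": [-25,0,-28],"twist": 0},{"travel": [-25,0,-28],"twist": 0},{"travel": [-25,0,-28],"twist": 0},{"travel": [-25,0,-28],"twist": 0},{"travel": [-25,0,-28],"twist": 0},{"travel": [-25,0,-28],"twist": 0},{"travel": [-25,0,-28],"twist": 0},{"travel": [-25,0,-28],"twist": 0}]' --gripper 0.3 --squeeze 40

```text
time: 2.2
tool_pos: [0.3743, 0.169, 0.2316]
tool_rot: [0.597, -0.597, -0.38, 0.379]
force: [-0.1, 0.3, -0.1]
opening: 0.7
```

>>> send_rows --series '[{"travel": [-25,0,-28],"twist": 0},{"travel": [-25,0,-28],"twist": 0},{"travel": [-25,0,-28],"twist": 0},{"travel": [-25,0,-28],"twist": 0},{"travel": [-25,0,-28],"twist": 0},{"travel": [-25,5,-28],"twist": 0},{"travel": [-25,10,-28],"twist": 0},{"travel": [-25,10,-28],"twist": 0},{"travel": [-25,10,-28],"twist": 0},{"travel": [-12,10,-14],"twist": 0}]'

```text
time: 3.2
tool_pos: [0.5144, -0.1614, 0.1862]
tool_rot: [-0.597, 0.599, 0.378, -0.378]
force: [-0.3, 0.7, 0.2]
opening: 0.7
```

```bash
python3 - <<'E'
from h import *
go([.5292,-.190,.16])
p=eyes.grab_frame("scene"); 
x,y=px(p,[.529,-.19,.1]).astype(int); print(x,y)
save(p,"s1.png",(x-50,y-50,x+50,y+40),6)
E
```

```text
t 3.2 pos [ 0.5144 -0.1614  0.1862] F [-0.3   0.73  0.17] open 0.7 j [-0.19  0.35  0.61  1.63 -0.21  1.22  1.59]
axes x [ 0.429  0.904 -0.002] y [ 0.001 -0.003 -1.   ] z [-0.904  0.429 -0.002] jaw yaw deg 64.62
shift in tool mm [-19.4  26.3 -25.6]
265 259
```

>>> send_rows --series '[{"travel": [-4,6,-5],"twist": 0},{"travel": [-5,8,-7],"twist": 0},{"travel": [-5,9,-7],"twist": 0},{"travel": [-4,10,-5],"twist": 0},{"travel": [-1.4,10,-1.6],"twist": 0},{"travel": [0,8,0],"twist": 0},{"travel": [0,4,0],"twist": 0},{"travel": [0,0,0],"twist": 0},{"travel": [0,0,0],"twist": 0},{"travel": [0,0,0],"twist": 0}]'

```text
time: 4.25
tool_pos: [0.5293, -0.1856, 0.1319]
tool_rot: [-0.596, 0.597, 0.38, -0.379]
force: [1.0, -0.8, 0.2]
opening: 0.701
```

```bash
python3 - <<'E'
from h import *
go([.5292,-.190,.082])
p=eyes.grab_frame("scene"); q=eyes.grab_frame("top")
x,y=px(p,[.529,-.19,.1]).astype(int); print("scene knob",px(p,[.529,-.19,.108]),"origin",x-50,y-55)
save(p,"s1.png",(x-50,y-55,x+50,y+35),6)
E
```

```text
t 4.25 pos [ 0.5293 -0.1856  0.1319] F [ 1.   -0.76  0.2 ] open 0.701 j [-0.12  0.45  0.59  1.65 -0.27  1.13  1.67]
axes x [0.425 0.905 0.   ] y [ 0.001 -0.    -1.   ] z [-0.905  0.425 -0.001] jaw yaw deg 64.88
shift in tool mm [-4.  49.9 -1.8]
scene knob [265.51281929 257.80606325] origin 215 204
```

View pics/s1.png

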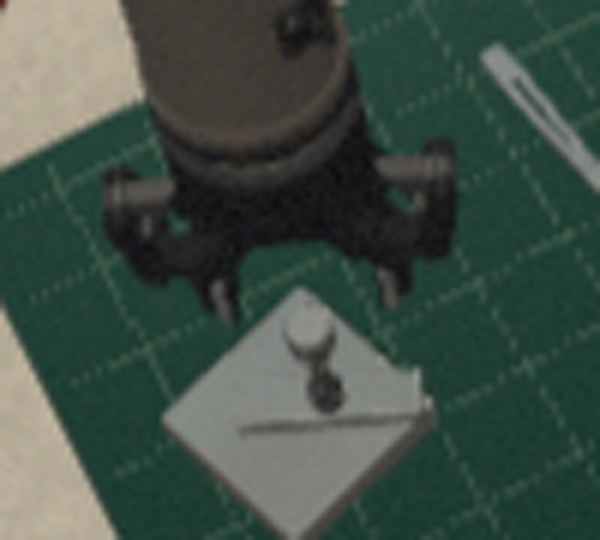

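>>> send_rows --series '[{"travel": [-1,4,-0.6],"twist": 0},{"travel": [-1,8,-0.6],"twist": 0},{"travel": [-1,9,-0.6],"twist": 0},{"travel": [-1,9,0],"twist": 0},{"travel": [0,8,0],"twist": 0},{"travel": [0,7,0],"twist": 0},{"travel": [0,5,0],"twist": 0},{"travel": [0,0,0],"twist": 0},{"travel": [0,0,0],"twist": 0},{"travel": [0,0,0],"twist": 0}]'

```text
time: 5.35
tool_pos: [0.5292, -0.1902, 0.0818]
tool_rot: [-0.597, 0.597, 0.379, -0.379]
force: [0.9, -1.3, 0.1]
opening: 0.703
```

>>> send_rows --series '[{"travel": [0,0,0],"twist": 0},{"travel": [0,0,0],"twist": 0},{"travel": [0,0,0],"twist": 0},{"travel": [0,0,0],"twist": 0},{"travel": [0,0,0],"twist": 0},{"travel": [0,0,0],"twist": 0},{"travel": [0,0,0],"twist": 0},{"travel": [0,0,0],"twist": 0},{"travel": [0,0,0],"twist": 0},{"travel": [0,0,0],"twist": 0}]' --gripper 1.0 --squeeze 40

```text
time: 6.35
tool_pos: [0.5289, -0.1902, 0.0815]
tool_rot: [-0.597, 0.597, 0.379, -0.379]
force: [-0.4, -0.7, 3.2]
opening: 0.211
```

>>> send_rows --series '[{"travel": [0,-2,0],"twist": 0},{"travel": [0,-4,0],"twist": 0},{"travel": [0,-8,0],"twist": 0},{"travel": [0,-12,0],"twist": 0},{"travel": [0,-14,0],"twist": 0},{"travel": [0,-14,0],"twist": 0},{"travel": [0,-14,0],"twist": 0},{"travel": [0,-10,0],"twist": 0},{"travel": [0,-4,0],"twist": 0},{"travel": [0,0,0],"twist": 0}]'

```text
time: 7.35
tool_pos: [0.5292, -0.1902, 0.1641]
tool_rot: [-0.596, 0.597, 0.38, -0.379]
force: [-0.4, -0.4, -2.0]
opening: 0.211
```

```bash
python3 - <<'E'
from h import *
go([.5692,.1948,.163])
p=eyes.grab_frame("scene"); q=eyes.grab_frame("top")
x,y=px(p,[.529,-.19,.1]).astype(int); print("origin",x-50,y-55)
save(p,"s2.png",(x-50,y-55,x+50,y+35),6)
E
```

```text
t 7.35 pos [ 0.5292 -0.1902  0.1641] F [-0.36 -0.36 -1.98] open 0.211 j [-0.13  0.42  0.61  1.6  -0.25  1.2   1.67]
axes x [0.425 0.905 0.   ] y [ 0.001 -0.    -1.   ] z [-0.905  0.425 -0.001] jaw yaw deg 64.87
shift in tool mm [365.5   1.  127.3]
origin 215 204
```

View pics/s2.png

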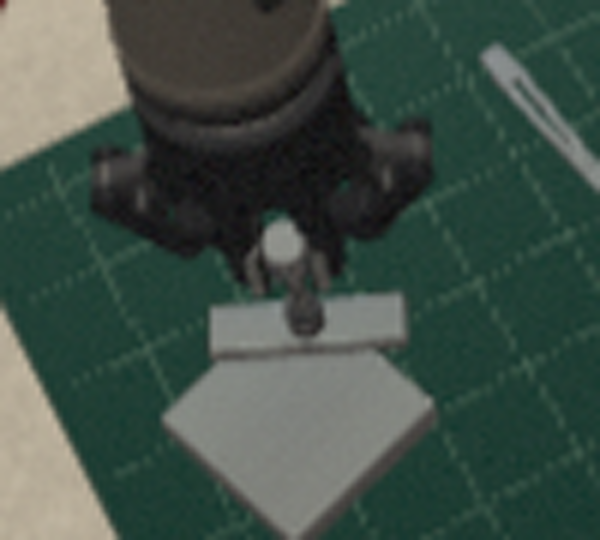

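```bash
python3 - <<'E'
from m import *
f=lambda u,v:np.array([215+(u-2.5)/6,204+(v-2.5)/6])
c=[ray(S,f(*q),.1125) for q in((210,310),(405,293),(407,340),(211,353))]
print(np.round(c,4),np.mean(c,0)); 
for a,b in((0,1),(3,2),(1,2),(0,3)): d=c[b]-c[a]; print(np.linalg.norm(d).round(4),np.degrees(np.arctan2(d[1],d[0])).round(1))
print("knob exp",(px(S,[.529,-.19,.191])-[215,204])*6+2.5)
E
```

```text
[[ 0.5037 -0.2223  0.1125]
 [ 0.5396 -0.147   0.1125]
 [ 0.5594 -0.1566  0.1125]
 [ 0.5219 -0.2305  0.1125]] [ 0.53111434 -0.1891103   0.1125    ]
0.0834 64.5
0.0829 63.1
0.022 -25.7
0.02 -24.3
knob exp [280.89940913 239.05886122]
```

>>> send_rows --series '[{"travel": [6,0,2],"twist": 0},{"travel": [14,0,5],"twist": 0},{"travel": [22,0,8],"twist": 0},{"travel": [28,0,10],"twist": 0},{"travel": [30,0,10],"twist": 0},{"travel": [30,0,10],"twist": 0},{"travel": [30,0,10],"twist": 0},{"travel": [30,0,10],"twist": 0},{"travel": [30,0,10],"twist": 0},{"travel": [30,0,10],"twist": 0}]'

```text
time: 8.45
tool_pos: [0.5573, 0.0757, 0.1629]
tool_rot: [0.597, -0.596, -0.38, 0.38]
force: [0.8, 1.0, -1.9]
opening: 0.21
```

>>> send_rows --series '[{"travel": [30,0,10],"twist": 0},{"travel": [26,0,9],"twist": 0},{"travel": [20,0,7],"twist": 0},{"travel": [14,0,5],"twist": 0},{"travel": [10,0,4],"twist": 0},{"travel": [8,0,4],"twist": 0},{"travel": [5,0,2],"twist": 0},{"travel": [2.5,0,1],"twist": -0.079},{"travel": [0,0,0],"twist": -0.079},{"travel": [0,0,0],"twist": -0.079}]'

```text
time: 9.45
tool_pos: [0.5692, 0.1937, 0.1634]
tool_rot: [-0.547, 0.548, 0.447, -0.448]
force: [-0.1, -0.1, -1.9]
opening: 0.207
```

```bash
python3 - <<'E'
from h import *
go([.5692,.1948,.163])
r=[]
for c in("scene","top"):
    p=np.mean([eyes.grab_frame(c)["image"].astype(float) for _ in range(2)],0).astype(np.uint8); q=eyes.grab_frame(c)
    x,y=px(q,[.569,.195,.10]).astype(int); x0,y0=x-33,y-24
    print(c,"origin",x0,y0); im=p[y0:y0+50,x0:x0+66,::-1]
    r.append(cv2.convertScaleAbs(cv2.resize(im,None,fx=6,fy=6,interpolation=cv2.INTER_CUBIC),alpha=1.4))
cv2.imwrite("pics/s3.png",np.vstack(r))
E
```

```text
t 9.45 pos [0.5692 0.1937 0.1634] F [-0.12 -0.12 -1.9 ] open 0.207 j [-0.66  0.48  0.44  1.48 -0.21  1.23  1.18]
axes x [ 0.199  0.98  -0.001] y [ 0.    -0.001 -1.   ] z [-0.98   0.199 -0.   ] jaw yaw deg 78.52
shift in tool mm [1.  0.4 0.2]
scene origin 362 181
top origin 236 145
```

View pics/s3.png

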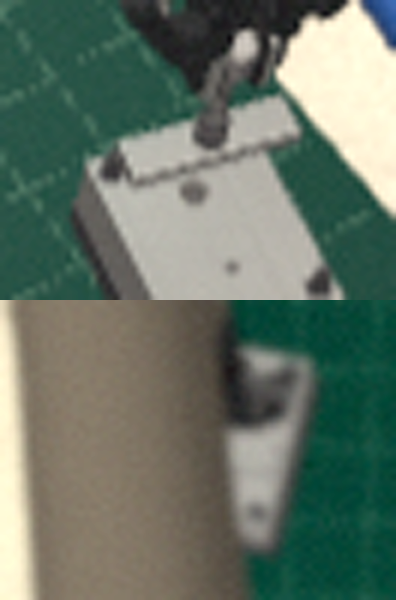

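```bash
python3 - <<'E'
from m import *
f=lambda u,v:np.array([362+(u-2.5)/6,181+(v-2.5)/6])
c=[ray(S,f(*q),.112) for q in((116,149),(282,97),(302,129),(135,183))]
print(np.round(c,4),np.mean(c,0)); 
for a,b in((0,1),(3,2),(1,2),(0,3)): d=c[b]-c[a]; print(np.linalg.norm(d).round(4),np.degrees(np.arctan2(d[1],d[0])).round(1))
print("bore",ray(S,f(193,192),.06),"narrow",ray(S,f(232,267),.06))
print("boss top centre?",ray(S,f(211,125),.128),"knob",ray(S,f(245,43),.191), "knob exp",(px(S,[.5692,.1937,.191])-[362,181])*6+2.5)
E
```

```text
[[0.554  0.1538 0.112 ]
 [0.5705 0.2367 0.112 ]
 [0.5894 0.2339 0.112 ]
 [0.5734 0.1507 0.112 ]] [0.57180734 0.19377321 0.112     ]
0.0845 78.7
0.0847 79.1
0.0191 -8.3
0.0196 -9.0
bore [0.56979099 0.19507616 0.06      ] narrow [0.61251007 0.18658732 0.06      ]
boss top centre? [0.57282641 0.19108654 0.128     ] knob [0.5735128  0.19734158 0.191     ] knob exp [232.31295048  39.52255846]
```

```bash
python3 - <<'E'
from m import *
for z in(.112,.128,.191): print(z,((px(S,[.5692,.1937,z])-[362,181])*6+2.5).round(1))
go([.5692,.1948,.163])
im=np.mean([eyes.grab_frame("scene")["image"].astype(float) for _ in range(5)],0).astype(np.uint8)[180:222,370:422,::-1]
im=cv2.convertScaleAbs(cv2.resize(im,None,fx=14,fy=14,interpolation=cv2.INTER_CUBIC),alpha=1.6)
cv2.imwrite("pics/s4.png",im)
E
```

```text
0.112 [205.8 135.2]
0.128 [210.9 116.7]
0.191 [232.3  39.5]
t 9.75 pos [0.5691 0.1943 0.1634] F [ 0.27 -0.7  -2.23] open 0.208 j [-0.66  0.48  0.44  1.48 -0.21  1.23  1.18]
axes x [ 0.202  0.979 -0.   ] y [ 0. -0. -1.] z [-0.979  0.202 -0.   ] jaw yaw deg 78.33
shift in tool mm [0.5 0.4 0. ]
```

View pics/s4.png

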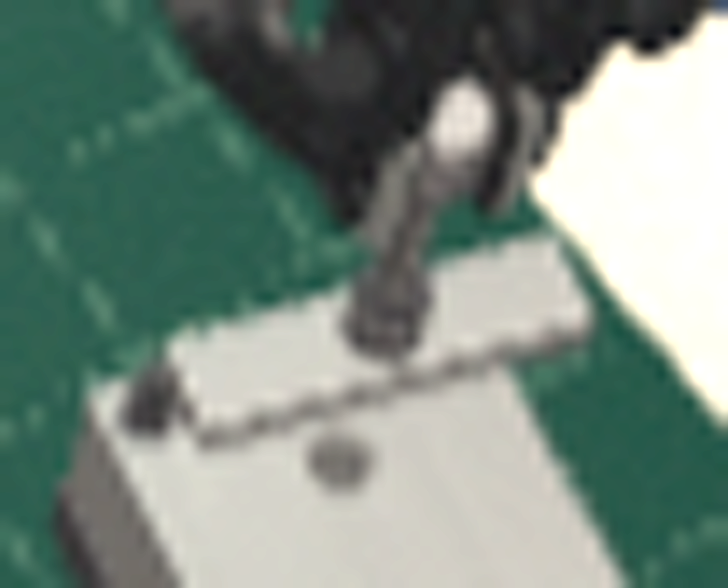

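```bash
python3 - <<'E'
from m import *
f=lambda u,v:np.array([370+(u-6.5)/14,180+(v-6.5)/14])
pts=[((-42,11,10),(170,345)),((42,11,10),(552,234)),((42,-11,10),(592,318)),((-42,-11,10),(200,433)),((42,-11,0),(590,345)),((0,0,88),(450,118)),((0,0,10),(384,332))]
def res(v,full=False):
    R=Ro.from_euler("zyx",[v[3],v[4],v[5]]).as_matrix()
    return np.concatenate([px(S,R@np.array(a)/1000+v[:3])-f(*u) for a,u in pts])
z0=.1634-.0615
for tilt in(0,1):
    r=least_squares(lambda v:np.r_[res(v),(v[2]-z0)*1000*.5,v[4:]*(10 if tilt else 1e4)],[.57,.194,z0,1.36,0,0])
    print(r.x[:3].round(4),np.degrees(r.x[3:]).round(2)); print(res(r.x).round(2).reshape(-1,2).tolist())
print("bore",ray(S,f(340,461),.06))
E
```

```text
[0.5709 0.1956 0.1018] [77.34  0.   -0.  ]
[[-0.42, -0.04], [0.04, -0.12], [0.5, 0.2], [0.52, 0.15], [-0.0, 0.16], [-0.45, -0.4], [-0.16, 0.04]]
[0.5705 0.1956 0.1019] [77.45  1.14 -0.12]
[[-0.44, -0.17], [-0.03, -0.19], [0.41, 0.21], [0.49, 0.1], [-0.14, 0.12], [-0.1, -0.06], [-0.2, -0.02]]
bore [0.56957413 0.19548782 0.06      ]
```

>>> send_rows --series '[{"travel": [0,2,1],"twist": 0},{"travel": [0,5,0],"twist": 0},{"travel": [0,8,0],"twist": 0},{"travel": [0,8,0],"twist": 0},{"travel": [0,7,0],"twist": 0},{"travel": [0,5,0],"twist": 0},{"travel": [0,3,0],"twist": 0},{"travel": [0,1,0],"twist": 0},{"travel": [0,0,0],"twist": 0},{"travel": [0,0,0],"twist": 0}]'

```text
time: 11.0
tool_pos: [0.5684, 0.1951, 0.1247]
tool_rot: [-0.548, 0.548, 0.447, -0.447]
force: [-0.5, 0.0, -2.1]
opening: 0.206
```

>>> send_rows --series '[{"travel": [0,0.5,0],"twist": 0},{"travel": [0,0.5,0],"twist": 0},{"travel": [0,0.5,0],"twist": 0},{"travel": [0,0.5,0],"twist": 0},{"travel": [0,0.5,0],"twist": 0},{"travel": [0,0.5,0],"twist": 0},{"travel": [0,0.5,0],"twist": 0},{"travel": [0,0.5,0],"twist": 0},{"travel": [0,0.5,0],"twist": 0},{"travel": [0,0.5,0],"twist": 0}]'

```text
time: 12.0
tool_pos: [0.5683, 0.195, 0.1197]
tool_rot: [-0.548, 0.548, 0.447, -0.447]
force: [-0.6, -1.5, 3.0]
opening: 0.207
```

```bash
python3 - <<'E'
from h import *
go([.5683,.1945,.115])
im=np.mean([eyes.grab_frame("scene")["image"].astype(float) for _ in range(4)],0).astype(np.uint8)[185:240,368:424,::-1]
im=cv2.convertScaleAbs(cv2.resize(im,None,fx=10,fy=10,interpolation=cv2.INTER_CUBIC),alpha=1.6)
cv2.imwrite("pics/s5.png",im)
E
```

```text
t 12.0 pos [0.5683 0.195  0.1197] F [-0.55 -1.46  2.96] open 0.207 j [-0.65  0.52  0.43  1.54 -0.23  1.13  1.19]
axes x [0.2  0.98 0.  ] y [ 0.001  0.    -1.   ] z [-0.98   0.2   -0.001] jaw yaw deg 78.44
shift in tool mm [-0.5  4.7 -0.1]
```

View pics/s5.png

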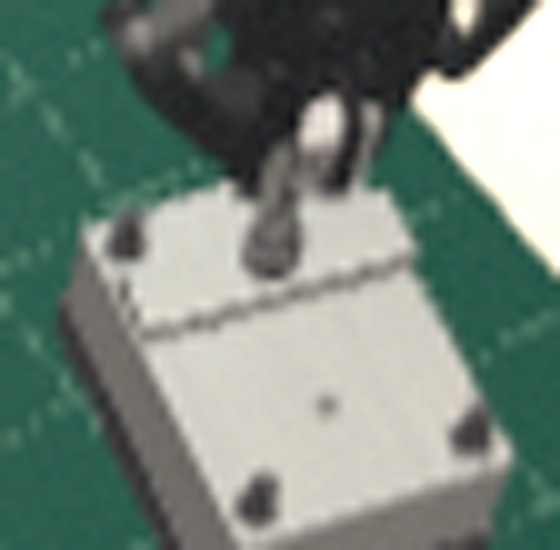

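```bash
python3 - <<'E'
from m import *
f=lambda u,v:np.array([368+(u-4.5)/10,185+(v-4.5)/10])
nb=ray(S,f(327,404),.06); a=np.radians(167.8); ex=np.array([np.cos(a),np.sin(a),0]); ey=np.array([-ex[1],ex[0],0])
L=lambda q,z:(1000*np.array([ex@(ray(S,f(*q),z)-nb),ey@(ray(S,f(*q),z)-nb)])+[-22,0]).round(1)
for n,q,z in(("fb L",(152,338),.06),("fb R",(412,264),.06),("fb mid",(282,301),.06),("boss base",(270,257),.07),("boss front bottom",(271,281),.07)): print(n,L(q,z))
E
```

```text
fb L [13.7 38.4]
fb R [ 12.2 -42.3]
fb mid [13.  -1.7]
boss base [22.6 -0.7]
boss front bottom [15.2  2.3]
```

>>> send_rows --series '[{"travel": [-0.35,0,-0.2],"twist": 0},{"travel": [-0.35,0,-0.2],"twist": 0},{"travel": [0,0.5,0],"twist": 0},{"travel": [0,0.5,0],"twist": 0},{"travel": [0,0.5,0],"twist": 0},{"travel": [0,0.5,0],"twist": 0},{"travel": [0,0.5,0],"twist": 0},{"travel": [0,0.5,0],"twist": 0},{"travel": [0,0.5,0],"twist": 0},{"travel": [0,0.5,0],"twist": 0}]'

```text
time: 13.2
tool_pos: [0.5684, 0.1948, 0.1153]
tool_rot: [0.548, -0.548, -0.447, 0.447]
force: [0.1, 1.6, 1.9]
opening: 0.208
```

>>> send_rows --series '[{"travel": [0,0.8,0],"twist": 0},{"travel": [0,0.8,0],"twist": 0},{"travel": [0,0.8,0],"twist": 0},{"travel": [0,0.8,0],"twist": 0},{"travel": [0,0.8,0],"twist": 0},{"travel": [0,0.8,0],"twist": 0},{"travel": [0,0.8,0],"twist": 0},{"travel": [0,0.8,0],"twist": 0},{"travel": [0,0.8,0],"twist": 0},{"travel": [0,0.8,0],"twist": 0}]'

```text
time: 14.2
tool_pos: [0.5684, 0.1943, 0.1072]
tool_rot: [-0.548, 0.548, 0.447, -0.447]
force: [-0.5, 2.2, 3.0]
opening: 0.208
```

>>> send_rows --series '[{"travel": [0,0.2,0],"twist": 0},{"travel": [0,0.2,0],"twist": 0},{"travel": [0,0.2,0],"twist": 0},{"travel": [0,0.2,0],"twist": 0},{"travel": [0,0.2,0],"twist": 0},{"travel": [0,0.2,0],"twist": 0},{"travel": [0,0.2,0],"twist": 0},{"travel": [0,0.2,0],"twist": 0},{"travel": [0,0,0],"twist": 0},{"travel": [0,0,0],"twist": 0}]' --squeeze 20

```text
time: 15.2
tool_pos: [0.5683, 0.1943, 0.1057]
tool_rot: [-0.548, 0.548, 0.447, -0.447]
force: [-0.3, 3.8, 2.2]
opening: 0.207
```

>>> send_rows --series '[{"travel": [0.25,0,0],"twist": 0},{"travel": [0.25,0,0],"twist": 0},{"travel": [0,0.2,0],"twist": 0},{"travel": [0,0.2,0],"twist": 0},{"travel": [0,0.2,0],"twist": 0},{"travel": [0,0.2,0],"twist": 0},{"travel": [0,0.2,0],"twist": 0},{"travel": [0,0.2,0],"twist": 0},{"travel": [0,0,0],"twist": 0},{"travel": [0,0,0],"twist": 0}]'

```text
time: 16.2
tool_pos: [0.5684, 0.1943, 0.1044]
tool_rot: [-0.548, 0.548, 0.447, -0.447]
force: [-1.0, 0.5, 1.8]
opening: 0.209
```

```bash
python3 - <<'E'
from h import *
F=[]
for _ in range(4): eyes.grab_frame("scene"); s=env.observe(); F.append(np.r_[s["force"],s["ft_torque"]])
print(np.round(F,2)); go([.5683,.1945,.1])
E
```

```text
[[-0.7   0.17  2.    0.1   0.22 -0.02]
 [-0.1   0.53  2.35  0.02  0.2  -0.01]
 [-0.92  0.02  2.59  0.05  0.21  0.04]
 [-0.96  0.61  2.4  -0.03  0.23 -0.  ]]
t 16.4 pos [0.5684 0.1944 0.1044] F [-0.96  0.61  2.4 ] open 0.207 j [-0.65  0.53  0.42  1.56 -0.23  1.1   1.2 ]
axes x [ 0.201  0.98  -0.001] y [-0.    -0.001 -1.   ] z [-0.98   0.201  0.   ] jaw yaw deg 78.43
shift in tool mm [0.1 4.4 0.1]
```

>>> send_rows --series '[{"travel": [0,0.2,0],"twist": 0},{"travel": [0,0.2,0],"twist": 0},{"travel": [0,0.2,0],"twist": 0},{"travel": [0,0.2,0],"twist": 0},{"travel": [0,0.2,0],"twist": 0},{"travel": [0,0.2,0],"twist": 0},{"travel": [0,0.2,0],"twist": 0},{"travel": [0,0.2,0],"twist": 0},{"travel": [0,0.2,0],"twist": 0},{"travel": [0,0,0],"twist": 0}]'

```text
time: 17.4
tool_pos: [0.5684, 0.1944, 0.1026]
tool_rot: [-0.548, 0.548, 0.447, -0.447]
force: [-0.1, -0.5, 2.4]
opening: 0.207
```

>>> send_rows --series '[{"travel": [0,0.2,0],"twist": 0},{"travel": [0,0.2,0],"twist": 0},{"travel": [0,0.2,0],"twist": 0},{"travel": [0,0.2,0],"twist": 0},{"travel": [0,0.2,0],"twist": 0},{"travel": [0,0.2,0],"twist": 0},{"travel": [0,0.2,0],"twist": 0},{"travel": [0,0.2,0],"twist": 0},{"travel": [0,0.2,0],"twist": 0},{"travel": [0,0,0],"twist": 0}]'

```text
time: 18.4
tool_pos: [0.5685, 0.1948, 0.1009]
tool_rot: [-0.548, 0.548, 0.447, -0.447]
force: [-1.4, -2.9, 2.8]
opening: 0.208
```

>>> send_rows --series '[{"travel": [0,0.2,0],"twist": 0},{"travel": [0,0.2,0],"twist": 0},{"travel": [0,0.2,0],"twist": 0},{"travel": [0,0.2,0],"twist": 0},{"travel": [0,0.2,0],"twist": 0},{"travel": [0,0.2,0],"twist": 0},{"travel": [0,0.2,0],"twist": 0},{"travel": [0,0.2,0],"twist": 0},{"travel": [0,0.2,0],"twist": 0},{"travel": [0,0,0],"twist": 0}]'

```text
time: 19.4
tool_pos: [0.5685, 0.1948, 0.0991]
tool_rot: [-0.548, 0.548, 0.447, -0.447]
force: [-1.2, -1.9, 2.1]
opening: 0.207
```

>>> send_rows --series '[{"travel": [0,0.2,0],"twist": 0},{"travel": [0,0.2,0],"twist": 0},{"travel": [0,0.2,0],"twist": 0},{"travel": [0,0.2,0],"twist": 0},{"travel": [0,0.2,0],"twist": 0},{"travel": [0,0.2,0],"twist": 0},{"travel": [0,0.2,0],"twist": 0},{"travel": [0,0.2,0],"twist": 0},{"travel": [0,0.2,0],"twist": 0},{"travel": [0,0,0],"twist": 0}]'

```text
time: 20.4
tool_pos: [0.5684, 0.1947, 0.0973]
tool_rot: [0.548, -0.548, -0.447, 0.447]
force: [-0.9, -2.0, 3.0]
opening: 0.205
```

>>> send_rows --series '[{"travel": [0,0.2,0],"twist": 0},{"travel": [0,0.2,0],"twist": 0},{"travel": [0,0.2,0],"twist": 0},{"travel": [0,0.2,0],"twist": 0},{"travel": [0,0.2,0],"twist": 0},{"travel": [0,0.2,0],"twist": 0},{"travel": [0,0.2,0],"twist": 0},{"travel": [0,0.2,0],"twist": 0},{"travel": [0,0.2,0],"twist": 0},{"travel": [0,0,0],"twist": 0}]'

```text
time: 21.4
tool_pos: [0.5685, 0.1947, 0.0954]
tool_rot: [-0.548, 0.548, 0.447, -0.447]
force: [-1.1, -1.9, 2.3]
opening: 0.205
```

>>> send_rows --series '[{"travel": [-0.2,0.2,0],"twist": 0},{"travel": [0,0.2,0],"twist": 0},{"travel": [0,0.2,0],"twist": 0},{"travel": [0,0.2,0],"twist": 0},{"travel": [0,0.2,0],"twist": 0},{"travel": [0,0.2,0],"twist": 0},{"travel": [0,0.2,0],"twist": 0},{"travel": [0,0.2,0],"twist": 0},{"travel": [0,0.2,0],"twist": 0},{"travel": [0,0,0],"twist": 0}]'

```text
time: 22.4
tool_pos: [0.5687, 0.1948, 0.0944]
tool_rot: [-0.548, 0.548, 0.448, -0.447]
force: [-1.5, -2.4, 6.1]
opening: 0.206
```

>>> send_rows --series '[{"travel": [0,0.2,0],"twist": 0},{"travel": [0,0.2,0],"twist": 0},{"travel": [0,0.1,0],"twist": 0},{"travel": [0,0,0],"twist": 0},{"travel": [0,0,0],"twist": 0},{"travel": [0,0,0],"twist": 0},{"travel": [0,0,0],"twist": 0},{"travel": [0,0,0],"twist": 0},{"travel": [0,0,0],"twist": 0},{"travel": [0,0,0],"twist": 0}]'

```text
time: 23.4
tool_pos: [0.5689, 0.1947, 0.0944]
tool_rot: [-0.548, 0.548, 0.448, -0.447]
force: [-2.0, -1.9, 7.0]
opening: 0.209
```

```bash
python3 - <<'E'
from h import *
F=[]
for _ in range(3): eyes.grab_frame("scene"); s=env.observe(); F.append(np.r_[s["force"],s["ft_torque"],s["tool_pos"]])
print(np.round(F,4))
E
```

```text
[[-3.1433 -2.3618  7.1927 -0.4101  0.53    0.0502  0.5689  0.1947  0.0944]
 [-1.6782 -1.46    7.4513 -0.436   0.5208  0.0433  0.5689  0.1947  0.0944]
 [-3.0024 -1.8376  8.2696 -0.3946  0.5668  0.0285  0.5689  0.1947  0.0944]]
```

>>> send_rows --series '[{"travel": [0,0,0],"twist": 0},{"travel": [0,0,0],"twist": 0},{"travel": [0,0,0],"twist": 0},{"travel": [0,0,0],"twist": 0},{"travel": [0,0,0],"twist": 0},{"travel": [0,0,0],"twist": 0},{"travel": [-0.1,0,0.1],"twist": 0},{"travel": [-0.1,0,0.1],"twist": 0},{"travel": [-0.1,0,0.1],"twist": 0},{"travel": [0,0,0],"twist": 0}]'

```text
time: 24.55
tool_pos: [0.5689, 0.1947, 0.0944]
tool_rot: [-0.548, 0.548, 0.448, -0.446]
force: [-1.3, -1.3, 6.8]
opening: 0.212
```

>>> send_rows --series '[{"travel": [0,0,0],"twist": 0},{"travel": [0,0,0],"twist": 0},{"travel": [0,0,0],"twist": 0},{"travel": [0,0,0],"twist": 0},{"travel": [0,0,0],"twist": 0},{"travel": [0,0,0],"twist": 0},{"travel": [0,0,0],"twist": 0},{"travel": [0,0,0],"twist": 0},{"travel": [0,0,0],"twist": 0},{"travel": [0,0,0],"twist": 0}]' --gripper 0.4

```text
time: 25.55
tool_pos: [0.5681, 0.1943, 0.0932]
tool_rot: [-0.548, 0.548, 0.447, -0.447]
force: [0.1, -0.1, 0.6]
opening: 0.599
```

```bash
python3 - <<'E'
from h import *
go([.5685,.1947,.2])
E
```

```text
t 25.55 pos [0.5681 0.1943 0.0932] F [ 0.06 -0.1   0.57] open 0.599 j [-0.65  0.54  0.42  1.57 -0.24  1.08  1.2 ]
axes x [0.2  0.98 0.  ] y [ 0.  0. -1.] z [-0.98  0.2  -0.  ] jaw yaw deg 78.44
shift in tool mm [   0.5 -106.8   -0.4]
```

Released cleanly. I'll retreat straight up, then to the side, so both cameras can see the gauge.

>>> send_rows --series '[{"travel": [0,-3,0],"twist": 0},{"travel": [0,-8,0],"twist": 0},{"travel": [0,-14,0],"twist": 0},{"travel": [0,-18,0],"twist": 0},{"travel": [0,-20,0],"twist": 0},{"travel": [0,-20,0],"twist": 0},{"travel": [0,-20,0],"twist": 0},{"travel": [0,-15,0],"twist": 0},{"travel": [0,-8,10],"twist": 0},{"travel": [0,0,20],"twist": 0}]'

```text
time: 26.55
tool_pos: [0.54, 0.1998, 0.2215]
tool_rot: [-0.547, 0.549, 0.448, -0.445]
force: [-0.2, -0.2, -0.5]
opening: 0.599
```

>>> send_rows --series '[{"travel": [20,0,20],"twist": 0},{"travel": [25,0,20],"twist": 0},{"travel": [25,0,20],"twist": 0},{"travel": [25,0,20],"twist": 0},{"travel": [25,0,20],"twist": 0},{"travel": [25,0,10],"twist": 0},{"travel": [25,0,0],"twist": 0},{"travel": [20,0,0],"twist": 0},{"travel": [10,0,0],"twist": 0},{"travel": [0,0,0],"twist": 0}]'

```text
time: 27.55
tool_pos: [0.47, 0.4196, 0.2189]
tool_rot: [0.547, -0.547, -0.448, 0.448]
force: [-0.3, -0.1, 1.1]
opening: 0.598
```

```bash
python3 - <<'E'
from h import *
r=[]
for c,(x0,y0) in(("scene",(368,185)),("top",(246,135))):
    im=np.mean([eyes.grab_frame(c)["image"].astype(float) for _ in range(4)],0).astype(np.uint8)[y0:y0+56,x0:x0+56,::-1]
    r.append(cv2.convertScaleAbs(cv2.resize(im,None,fx=7,fy=7,interpolation=cv2.INTER_CUBIC),alpha=1.5))
cv2.imwrite("pics/s6.png",np.hstack(r))
E
```

```text
(no output)
```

View pics/s6.png

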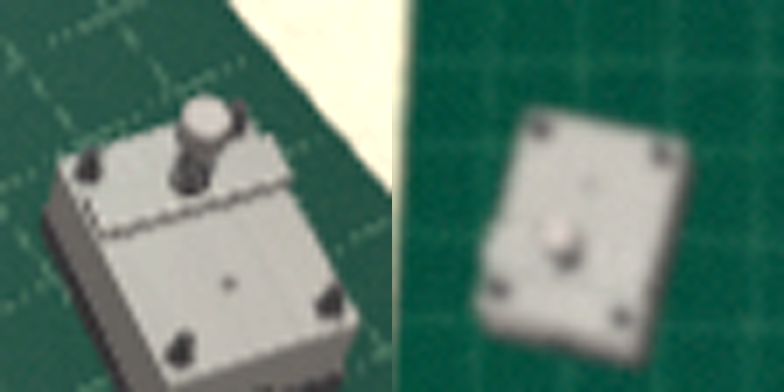

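```bash
python3 - <<'E'
from m import *
us=np.array([368+(207-3)/7,185+(108-3)/7]); ut=np.array([246+(555-392-3)/7,135+(232-3)/7])
r=least_squares(lambda X:np.r_[px(S,X)-us,px(T,X)-ut],[.57,.195,.12]); print(r.x.round(4),r.fun.round(2))
print(ray(S,us,.121).round(4),ray(T,ut,.121).round(4))
s=env.observe();print(s["time"],s["force"].round(2)); finish_job()
E
```

```text
[0.5682 0.1954 0.1252] [-0.29  0.05 -0.33 -0.2 ]
[0.5666 0.1983 0.121 ] [0.5686 0.1947 0.121 ]
27.95 [ 0.24  0.73 -0.22]
the job is handed in; nothing more can be done
```

The gauge is standing on the larger mould with its beam flush across the face and its rod on the bottom of the wide bore. The job was handed in at about 28 s of the 48 s allowed.

**What I did:** I lifted the grey gauge off the bench block by its knob and set it down with the beam along the mould's y. I then slid the rod down slowly. The wrist force held at 2–3 N, then rose to 6 N when the tool stopped at z ≈ 0.0944 m. I held about 7–8 N in total (4–5 N beyond the rod's friction) for about 2 s, then released and backed away.

**Depth:** by the tool's travel it is about 26 mm, within the 16–30 mm range and good to about 1 mm.

**Last checks:**
- **Placing:** the last picture from both cameras shows the gauge upright with its beam lying on the face, and the gripper away from it. My last check of the seating measured the gauge about 1 mm off the bore's centre, against 2.5 mm of clearance.
- **Knob height:** its top came out at 0.125 m in the pictures, where the tool's travel gives about 0.121 m. The two cameras disagreed by about 4 mm here, so the pictures cannot confirm that the rod stayed on the bottom after release. The force jump and the stopped tool are the stronger evidence that it reached it.
- **Sideways force:** up to 4 N showed at the knob during sliding. I eased most of it off before letting go.
- **Other things on the table:** I did not check them one by one in the last picture, but the arm never came near any of them.

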